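Rebuild a multi-plate invertebrate sampler with alternating tabs

ROBOT

A 6-joint arm with a two-finger parallel gripper is mounted at the origin on the work surface. World frame = base frame: x ahead of the robot, y to its left, z up, the work surface at z = 0. Lengths are in mm, angles in rad, forces in N, time in s.
With the tool pointing down it reaches from about 350 to 725 mm from the base axis. Payload 4.3 kg.
Tool frame: the origin (TCP) lies midway between the tips of the shut fingers; the grasp point (between the pads) lies 19 mm behind it; z points along the fingers, y is the line along which they close (so a half turn about z gives the same grasp; the last joint's range is limited). The gripper opens to 85 mm and grips with 20 to 120 N. Pads are 22 mm wide; open, the fingers measure 114 mm over their backs; the gripper's body (76 mm by 85 mm) begins 54 mm behind the grasp point. The pads swing forward as they close: fully open they stand 13 mm farther back than shut.
Start: joints at [-1.426, 0.377, 0.081, 1.274, 0, 1.46], TCP at [144.939, -556.471, 231.329] pointing down, gripper open.
Joint ranges: [-2.72, 2.72], [-0.84, 1.66], [-1.02, 1.22], [-1.77, 2.12], [-1.37, 1.28], [-3.14, 3.14]. Speed limits (rad/s): [2.57, 2.57, 3.14, 3.14, 3.14, 3.14].

INTERFACE

Orientations are given as a unit quaternion [w, x, y, z].
In Python, from station import telemetry, get_image, calibration, job gives the robot as it stands.
- The arm moves only by the tool play_rows, never from a script. Its argument "commands" is one flat list of numbers, 7 for each row, row after row: the shift along the tool's x, y, z in mm, then the turn, a rotation vector about the tool's x, y, z in rad, then the finger opening in mm, from 0 to 85.4. A call has 1 to 8 rows; each row shifts and turns the commanded pose from where the row before left it, along the tool's axes as they then stand; what a row does not reach is not made up. A row lasts 1/12 s, in which the tool goes at most 41.7 mm and 7.16 degrees, less where a joint would pass 70% of its speed; a pose out of reach is approached as far as the arm can. A call is refused whole if a number of a shift passes 41.7 or a number of a turn 0.125, either way. A call with a gripper value outside its range is refused whole. The fingers move at their own pace and stop on an object; "newtons" is the grip in N (left out, the last holds). Time passes only in rows, so rows that do not move let the fingers close. It gives the time, the measured TCP pose, the force, the opening and the grip force at its end, in the units of the state.
- telemetry.sense(): the state, without advancing time (a new reading comes with each control period).
- get_image(name): name is "side" or "top" or "wrist"; returns the picture (480x640x3 uint8, red, green, blue); there is no depth.
- calibration(name): a dict with "fx", "fy", "cx", "cy" (pixels), "dist" ([k1, k2, p1, p2, k3] as OpenCV has them; the pictures are not rectified), "extrinsics" (4x4, takes a point from camera to world coordinates); the wrist camera has in their place "T_tool_cam" (4x4, takes a point from camera to tool coordinates, whose origin is the TCP and whose axes are the flange's). Camera axes: x right, y down, z forward; pixel columns grow to the right and rows downward; lengths in mm; the calibration is good to about 2 mm. A picture is of the moment at which its call begins: read the wrist's pose just before it. calibration takes no time and is no camera call.
- job.job_done(): hands the job in; it is judged then, once.
The state is a dict: "time_s": time; "q": joint angles; "joint_vel": joint speeds; "joint_torque": joint torques, N m; "tcp_pos": TCP position; "tcp_rot": TCP orientation; "force": force on the tool from outside, world axes, zero at the start; "moment": the same for the moment, N m; "opening": finger opening in mm; "finger_force": force on a finger pad.
Only numpy, scipy, OpenCV 4.12 (cv2) and the standard library are available. Lean on these libraries where they do the work, as an engineer would, in place of code of your own. Each camera call takes 0.05 s, during which the arm holds its last target. There are 200 camera calls.

TASK

Rebuild the pond-life sampler: slide the small plate with the narrow tab over the splined hub of the stand until it is fully home with its tab pointing away from the stand's own fixed tab, then slide the large plate with the wide tab fully home on top of it with its tab on the same side as the stand's fixed tab, so that the tabs alternate. The splines must be found by feel: rest each plate lightly on them and turn it until the teeth drop in, never forcing it down. Let go and leave everything else on the bench where it is.

Things in the scene. Friction and masses are not known exactly. Their poses are not given: they have to be found in the camera images.
- seat (a point): Centre of the upper face of the stand's fixed grey end plate (round, 44 mm), on the hub axis, 40 mm above the bench: the small plate sits here. z up, +x along the stand's fixed tab (18 mm wide, reaching 53 mm from the axis). Does not turn with the ribs. Fully home, the small plate's centre is 6 mm and the large one's 16.5 mm above this point.
- rib_top (a point): On the hub axis, 30 mm above seat, level with the flat tops of the hub's four straight ribs (90 degrees apart, 28 mm across, 8 mm wide). The ribs' angle is NOT measured: they are clamped 0.12 to 0.68 rad counterclockwise (from above) of seat's x and y axes and do not turn. A plate rests on the tops until turned so that its teeth stand between ribs (play 3 degrees either way, 1.5 mm sideways), then slides down.
- pilot_tip (a point): Top of the hub, on its axis, 45 mm above seat: above the ribs a plain round pilot 18 mm across runs to 38 mm above seat, then a cone to 11 mm across. It centres a plate before the ribs. Of the four ways to fit, the right one leaves the tab within 43 degrees of the wanted side. Press with 3 to 6 N; over 50 N of a plate on stand, hub or other plate (all contacts added up, sideways jamming too) is forcing.
- small_mid (a point): Small toothed plate, grey plastic, loose, first lying on a cork: 50 by 50 mm, 12 mm thick, 60 g, narrow tab 16 mm wide along +x. Hole 31 mm square with four teeth 8 mm wide from its corners to 10.5 mm from the centre: it fits when its x, y axes lie along the ribs. Point: hole centre, half-way up; x along the tab, z up. Grasp across the 50 mm flats (along y).
- large_mid (a point): Large toothed plate, grey plastic, loose, first lying on a cork: 58 by 58 mm, 9 mm thick, 70 g, wide tab 34 mm wide along +x. Same toothed hole as the small plate, it too fits with its x, y axes along the ribs. Point: hole centre, half-way up; x along the tab, z up. Grasp across the 58 mm flats (along y).
- small_tab (a point): End of the small plate's tab, on its centre line, half-way up, 55 mm from the hole centre.
- large_tab (a point): End of the large plate's tab, on its centre line, half-way up, 51 mm from the hole centre.
- stand: Stand of the sampler with its hub, fixed to the bench: round dark steel foot 104 mm across and 10 mm high, column 38 mm across, grey end plate 34 to 40 mm above the bench, steel splined hub to 85 mm; origin on the bench under the hub axis, x along its fixed tab.
- small: The small plate; origin at the hole centre on its underside, axes as for small_mid.
- large: The large plate; origin at the hole centre on its underside, axes as for large_mid.
- cork_small: Cork block under the small plate, a cylinder 40 mm across and 25 mm high, fixed; origin under its centre.
- cork_large: Cork block under the large plate, a cylinder 40 mm across and 25 mm high, fixed; origin under its centre.
- jar: Bystander: glass specimen jar, 50 mm across, 70 mm high; origin under its centre.
- vial: Bystander: amber vial, 28 mm across, 55 mm high; origin under its centre.
- lens: Bystander: hand lens lying flat, ring 48 mm across with a handle of 70 mm along its -x, 10 mm high; origin under the ring's centre.
- dish: Bystander: open white dish, 90 mm across, 14 mm high; origin under its centre.
Mind the look-alikes: they are no part of the job. Leave any orange look-alike of the large alone.

How it is judged (in metres and radians):
On the way, in this order (a step that is already met when the one before it is completed fails the run):
1. the small plate is fully home on the hub, its tab away from the stand's fixed tab (horizontal distance between small_mid and seat below 0.004 m and z of small_mid in the frame of seat between 0.0035 and 0.008 m and angle between small_mid's own z axis and vertical below 0.08 rad and x of small_tab in the frame of seat below -0.037 m), for 0.2 s.
2. the large plate is fully home on top of it, its tab on the side of the stand's fixed tab (all of step 1 and horizontal distance between large_mid and seat below 0.004 m and z of large_mid in the frame of seat between 0.014 and 0.019 m and angle between large_mid's own z axis and vertical below 0.08 rad and x of large_tab in the frame of seat above 0.034 m), for 0.2 s.
At the end, for the whole second after the job is handed in: Small plate's centre 3.5 to 8 mm, large plate's 14 to 19 mm above the end plate's face, both within 4 mm of the hub axis and 0.08 rad of level, at rest; small tab's end 37 mm or more to the stand's -x, large tab's 34 mm or more to its +x (within about 47 degrees) (all of step 2 and linear speed of each of small, large below 0.02 m/s); the robot touches nothing.
It fails at once if a plate is forced: its contacts with the stand and hub, or the other plate, add up to more than 50 N (contact force between any of small, large and stand above 50 N or contact force between large and small above 50 N).
It fails at once if a bystander (jar, vial, lens or dish) is moved by more than 25 mm (distance of any of jar, vial, lens, dish from where it was at the start of the episode above 0.025 m).
It also fails if it takes over 72 s, if anything falls off the work surface, if the arm or the gripper's body presses on something with over 40 N, if the wrist force passes 120 N, or if a joint passes its speed limit or range.

## Working session

There is one attempt and no reset: what is moved stays moved. The work goes in short steps, Python scripts to look and compute and a tool call to move; the robot and the scene stay as the last step left them, time stands still between calls to the robot, and variables do not carry over. Pictures are saved under pics/ and viewed, at most 10 in all, crops included, and the job is handed in when it is done.

Besides the shell and the picture viewer there is one more tool, called after "Call:" as name(argument=value, ...), one argument or row to a line, values as JSON. play_rows: Moves the arm, as the interface text tells. Its arguments: {"type":"object","properties":{"commands":{"type":"array","items":{"type":"number"}},"newtons":{"type":"number"}},"required":["commands"]}

```bash
mkdir -p pics; ls
python3 - <<'E'
from station import telemetry, get_image, calibration
import cv2,numpy as np
s=telemetry.sense();print(s)
for n in("top","side"):
    im=get_image(n);cv2.imwrite(f"pics/{n}0.png",im[:,:,::-1]);print(n,calibration(n))
print(calibration("wrist"))
E
```

```text
pics
{'time_s': 0.0, 'q': array([-1.42630212e+00,  3.78063112e-01,  7.96328016e-02,  1.27439659e+00,
       -3.46343595e-05,  1.46047611e+00]), 'joint_vel': array([7.99765143e-04, 5.44601377e-05, 2.01827645e-04, 7.65306795e-04,
       5.49374135e-05, 9.83368874e-05]), 'joint_torque': array([ 2.18434863e-03, -4.63600445e+01,  2.69878167e+01,  2.06546771e-02,
        2.04557768e-04,  6.03057103e-06]), 'tcp_pos': array([ 144.82740078, -555.78736506,  230.36351929]), 'tcp_rot': array([-1.01484221e-03,  9.91894160e-01,  1.27062755e-01, -3.46619915e-05]), 'force': array([ 2.62390660e-01,  6.15082314e-04, -1.04537659e+00]), 'moment': array([-0.05147564, -0.02864916, -0.03129086]), 'finger_force': 0.0, 'opening': 85.28034675490831}
top {'fx': 625.1681976313482, 'fy': 625.1681976313482, 'cx': 319.30657052182255, 'cy': 243.61361472755337, 'dist': array([-0.08448304,  0.        ,  0.        ,  0.        ,  0.        ]), 'extrinsics': array([[-3.25909250e-03, -9.95214263e-01,  9.76624189e-02,
         3.67799103e+02],
       [-9.99787471e-01,  5.23093747e-03,  1.99411786e-02,
         4.42540288
[... 558 characters left out ...]
1.09465901e-02, -8.24326787e-01, -5.66008410e-01,
         5.90605939e+02],
       [ 0.00000000e+00,  0.00000000e+00,  0.00000000e+00,
         1.00000000e+00]])}
{'fx': 405.76516768874166, 'fy': 405.76516768874166, 'cx': 312.40921958539224, 'cy': 245.96492571557295, 'dist': array([-0.0219277,  0.       ,  0.       ,  0.       ,  0.       ]), 'T_tool_cam': array([[-1.54666747e-03, -9.50011014e-01, -3.12212557e-01,
         8.01204967e+01],
       [ 9.99998638e-01, -1.64902154e-03,  6.38131465e-05,
        -8.28165223e-01],
       [-5.75468425e-04, -3.12212033e-01,  9.50012271e-01,
        -1.42657689e+02],
       [ 0.00000000e+00,  0.00000000e+00,  0.00000000e+00,
         1.00000000e+00]])}
```

View pics/top0.png

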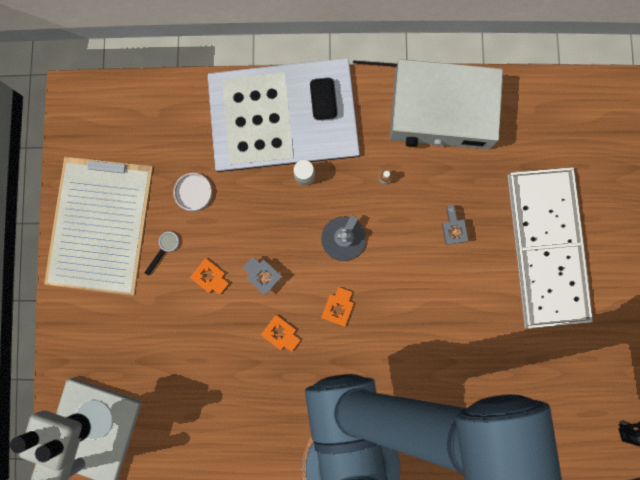

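View pics/side0.png

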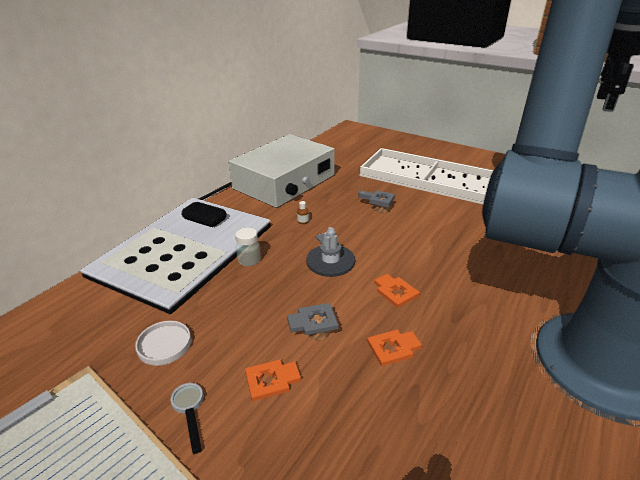

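```bash
cat > h.py <<'E'
import cv2,numpy as np
from station import telemetry,get_image,calibration
from scipy.spatial.transform import Rotation as R
def tool():
    s=telemetry.sense();w,x,y,z=s["tcp_rot"];T=np.eye(4);T[:3,:3]=R.from_quat([x,y,z,w]).as_matrix();T[:3,3]=s["tcp_pos"];return T
def cam(n,T=None):
    c=calibration(n);K=np.array([[c["fx"],0,c["cx"]],[0,c["fy"],c["cy"]],[0,0,1]])
    return K,c["dist"],(T@c["T_tool_cam"] if n=="wrist" else c["extrinsics"])
def onplane(px,z,C):
    K,d,E=C;u=cv2.undistortPoints(np.float64(px).reshape(-1,1,2),K,d).reshape(-1,2)
    r=np.c_[u,np.ones(len(u))]@E[:3,:3].T;return E[:3,3]+r*((z-E[2,3])/r[:,2])[:,None]
def proj(P,C):
    K,d,E=C;I=np.linalg.inv(E);return cv2.projectPoints(np.float64(P).reshape(-1,1,3),cv2.Rodrigues(I[:3,:3])[0],I[:3,3],K,d)[0].reshape(-1,2)
E
python3 - <<'E'
from h import *
im=cv2.imread("pics/top0.png");C=cam("top")
hsv=cv2.cvtColor(im,cv2.COLOR_BGR2HSV)
m=((hsv[...,1]<90)&(hsv[...,2]>60)).astype(np.uint8)
for n,(x,y),z in(("small",(455,228),37),("large",(264,275),34),("stand",(345,235),40)):
    q=np.zeros_like(m);q[y-30:y+30,x-30:x+30]=m[y-30:y+30,x-30:x+30]
    c,_=cv2.findContours(q,cv2.RETR_EXTERNAL,cv2.CHAIN_APPROX_NONE);c=max(c,key=cv2.contourArea)
    P=onplane(c.reshape(-1,2),z,C)[:,:2].astype(np.float32)
    print(n,cv2.contourArea(c),cv2.minAreaRect(P), P.mean(0))
    print(onplane([[x,y]],z,C))
a=[cv2.resize(im[y-32:y+33,x-32:x+33],(260,260),interpolation=cv2.INTER_CUBIC) for x,y in((455,228),(264,275),(345,235))]
cv2.imwrite("pics/c1.png",np.hstack(a))
E
```

```text
small 599.5 ((550.4173583984375, -233.32330322265625), (88.43464660644531, 53.34792709350586), 8.965805053710938) [ 544.2805 -234.0461]
[[ 540.71547379 -236.70453844   37.        ]]
large 785.5 ((439.0328674316406, 207.19140625), (81.35387420654297, 59.50739669799805), 47.12751007080078) [437.61224 206.47253]
[[435.86968748 198.63138644  34.        ]]
stand 1306.0 ((518.0716552734375, 18.094764709472656), (100.19617462158203, 99.77312469482422), 18.255949020385742) [520.1844    12.033943]
[[525.64690472  14.13382674  40.        ]]
```

View pics/c1.png

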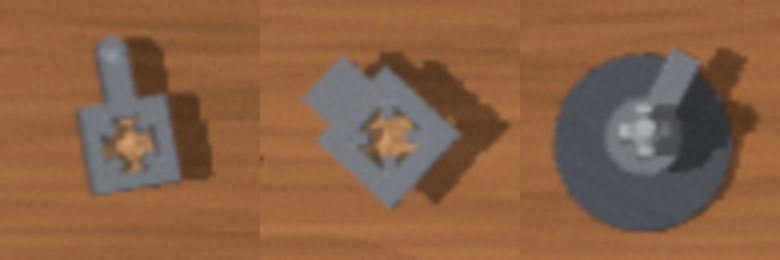

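The close-up shows the small plate (left) with its tab at about +9° yaw. The large plate's tab is at about +47°, and the stand's fixed tab is at about -28° with the ribs roughly along the image axes. I'm moving over the small plate now.

Call:
play_rows(
  commands=[28.6,-13.2,5.6,0,0,0,85,28.6,-13.2,5.6,0,0,0,85,28.6,-13.2,5.6,0,0,0,85,28.6,-13.2,5.6,0,0,0,85,28.6,-13.2,5.6,0,0,0,85,28.6,-13.2,5.6,0,0,0,85,28.6,-13.2,5.6,0,0,0,85,28.6,-13.2,5.6,0,0,0,85],
  newtons=40,
)

```text
time_s: 0.77
tcp_pos: [340.5, -395.1, 185.9]
tcp_rot: [-0.0, 0.992, 0.127, -0.0]
force: [0.3, -0.1, 1.1]
opening: 85.3
finger_force: 0.0
```

Call:
play_rows(
  commands=[28.6,-13.2,5.6,0,0,0,85,28.6,-13.2,5.6,0,0,0,85,28.6,-13.2,5.6,0,0,0,85,28.6,-13.2,5.6,0,0,0,85,28.6,-13.2,5.6,0,0,0,85,28.6,-13.2,5.6,0,0,0,85,28.6,-13.2,5.6,0,0,0.098,85,0,0,0,0,0,0,85],
)

```text
time_s: 1.43
tcp_pos: [512.9, -252.6, 145.6]
tcp_rot: [-0.001, 0.997, 0.08, 0.0]
force: [0.0, -0.3, -0.7]
opening: 84.9
finger_force: 0.0
```

```bash
cat >> h.py <<'E'
def report():
    s=telemetry.sense();T=tool();print("t%.2f"%s["time_s"],"tcp",s["tcp_pos"].round(1),"th%.2f"%np.degrees(np.arctan2(T[1,0],T[0,0])),"zax",T[:3,2].round(3),"F",s["force"].round(1),"M",s["moment"].round(2),"open%.1f"%s["opening"],"q",s["q"].round(2));return T
def goal(x,y,z,th=None):
    T=tool();print("shift in tool",(T[:3,:3].T@(np.array([x,y,z])-T[:3,3])).round(1))
    if th is not None:
        Rg=R.from_euler("z",th,degrees=True).as_matrix()@np.diag([1,-1,-1.]);print("rotvec",R.from_matrix(T[:3,:3].T@Rg).as_rotvec().round(3))
E
python3 - <<'E'
from h import *
T=report();im=get_image("wrist")[:,:,::-1].copy();cv2.imwrite("pics/w1.png",im);np.save("pics/w1.npy",T)
E
```

```text
t1.43 tcp [ 512.9 -252.6  145.6] th9.14 zax [ 0.     0.003 -1.   ] F [ 0.  -0.3 -0.7] M [ 0.06 -0.03  0.05] open84.9 q [-0.57  0.41 -0.1   1.07  0.    2.41]
```

View pics/w1.png

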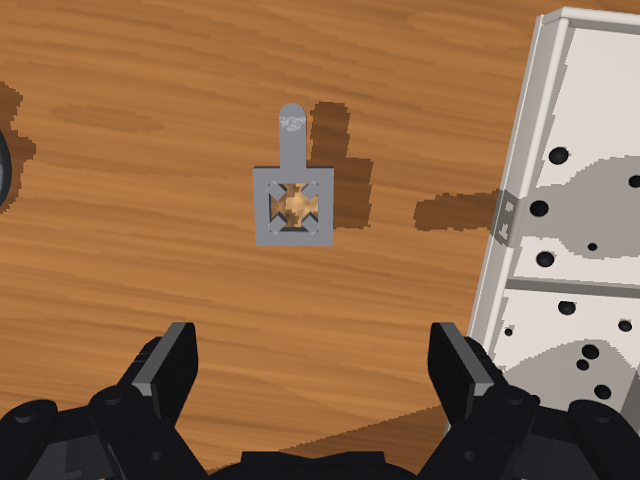

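The wrist image shows the small plate square at x 254–333 and y 168–246, with the tab going up and nearly aligned with the tool. I'll measure it by mask.

```bash
cat >> h.py <<'E'
def plate(im,T,z,roi,W,tab):
    """grey plate in wrist picture -> hole centre, yaw (deg)"""
    x0,y0,x1,y1=roi;hsv=cv2.cvtColor(im,cv2.COLOR_BGR2HSV);m=((hsv[...,1]<50)&(hsv[...,2]>70)).astype(np.uint8)
    q=np.zeros_like(m);q[y0:y1,x0:x1]=m[y0:y1,x0:x1]
    c,_=cv2.findContours(q,cv2.RETR_EXTERNAL,cv2.CHAIN_APPROX_NONE);c=max(c,key=cv2.contourArea)
    P=onplane(c.reshape(-1,2),z,cam("wrist",T))[:,:2].astype(np.float32)
    (cx,cy),s,a=cv2.minAreaRect(P)
    if s[0]<s[1]: a+=90
    # tab side: farther end has narrower outline
    d=np.array([np.cos(np.radians(a)),np.sin(np.radians(a))]);L=max(s);t=(P-[cx,cy])@d;n=np.abs((P-[cx,cy])@[-d[1],d[0]])
    if n[t>L*.3].max()>n[t<-L*.3].max(): d=-d;a+=180
    ctr=np.array([cx,cy])+d*(L/2-tab);ctr2=np.array([cx,cy])-d*(L/2-W/2)
    print("rect",np.round(s,1),"centre",ctr.round(1),ctr2.round(1),"yaw %.1f"%((a+180)%360-180));return ctr2,a
E
python3 - <<'E'
from h import *
im=cv2.imread("pics/w1.png");T=np.load("pics/w1.npy")
c,a=plate(im,T,37,(230,90,345,255),50,55)
report();goal(c[0],c[1],70,a)
# stand from top
im=cv2.imread("pics/top0.png");C=cam("top");v=cv2.cvtColor(im,cv2.COLOR_BGR2HSV)
m=(v[...,1]<90).astype(np.uint8);q=np.zeros_like(m);q[205:267,315:373]=m[205:267,315:373]
c,_=cv2.findContours(q,cv2.RETR_EXTERNAL,cv2.CHAIN_APPROX_NONE);c=max(c,key=cv2.contourArea).reshape(-1,2)
P=onplane(c,10,C)[:,:2]
print("foot",cv2.minEnclosingCircle(P.astype(np.float32)),P.min(0),P.max(0))
E
```

```text
rect [87.5 49.9] centre [ 541.1 -234.8] [ 533.7 -235.9] yaw 9.0
t1.48 tcp [ 511.2 -254.4  146. ] th9.24 zax [-0.001  0.001 -1.   ] F [-0.7 -0.5  0.9] M [0.02 0.   0.02] open85.2 q [-0.57  0.41 -0.1   1.07  0.    2.41]
shift in tool [ 25.3 -14.5  76. ]
rotvec [-0.001  0.001  0.004]
foot ((524.7723388671875, 17.160371780395508), 54.836124420166016) [470.89287085 -32.87011385] [575.7295045   69.16636144]
```

Call:
play_rows(
  commands=[8.4,-4.8,15,0,0,0,85,8.4,-4.8,15,0,0,0,85,8.4,-4.8,15,0,0,0,85,0,0,0,0,0,0,85,0,0,0,0,0,0,85],
)

```text
time_s: 1.9
tcp_pos: [531.3, -238.6, 101.6]
tcp_rot: [-0.001, 0.997, 0.078, -0.001]
force: [-0.4, -0.6, 0.1]
opening: 85.1
finger_force: 0.0
```

Run:
```python
from h import *
for i in range(3):
    T=report();im=get_image("wrist")[:,:,::-1].copy()
    c,a=plate(im,T,37,(190,90,430,350),50,55)
cv2.imwrite("pics/w2.png",im)
goal(c[0],c[1],17,a)
```

```text
t1.90 tcp [ 531.3 -238.6  101.6] th9.00 zax [-0.003  0.001 -1.   ] F [-0.4 -0.6  0.1] M [ 0.02  0.02 -0.  ] open85.1 q [-0.53  0.46 -0.13  0.98 -0.    2.45]
rect [87.7 49.9] centre [ 541.4 -234.6] [ 533.8 -235.8] yaw 8.9
t1.95 tcp [ 531.9 -239.3  102.5] th8.96 zax [-0.001 -0.    -1.   ] F [ 0.3 -0.6  0.4] M [ 0.02 -0.    0.01] open84.7 q [-0.53  0.46 -0.13  0.98 -0.    2.45]
rect [87.7 49.9] centre [ 541.5 -234.7] [ 533.9 -235.9] yaw 9.0
t2.00 tcp [ 532.4 -239.5  103.1] th8.95 zax [ 0.    -0.001 -1.   ] F [-0.5  0.1  0.2] M [-0.1   0.02 -0.05] open84.6 q [-0.53  0.46 -0.13  0.98 -0.    2.45]
rect [87.5 49.9] centre [ 541.5 -234.6] [ 534.1 -235.8] yaw 9.0
shift in tool [ 1.9 -3.8 86.5]
rotvec [ 0.001 -0.001 -0.001]
```

View pics/w2.png

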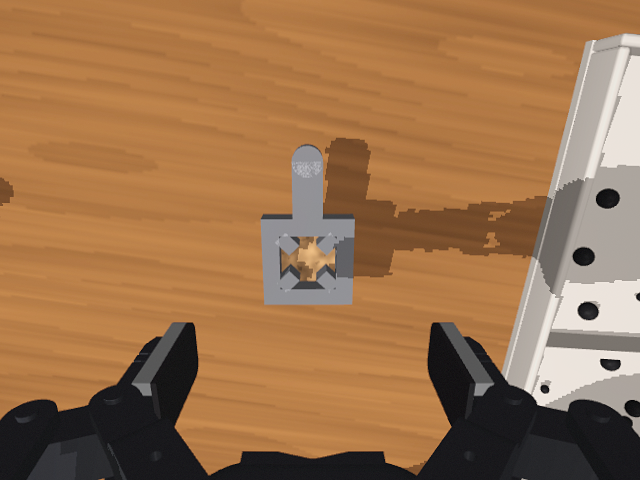

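The plate lies at about (534, -236), yaw 9°. I'll descend and grasp it.

Call:
play_rows(
  commands=[1,-1.9,20,0,0,0,85,1,-1.9,20,0,0,0,85,0,0,20,0,0,0,85,0,0,15,0,0,0,85,0,0,10,0,0,0,85,0,0,0,0,0,0,40,0,0,0,0,0,0,40,0,0,0,0,0,0,40],
  newtons=40,
)

```text
time_s: 2.72
tcp_pos: [535.1, -235.4, 18.7]
tcp_rot: [0.001, 0.997, 0.078, 0.001]
force: [0.2, -1.8, 0.4]
opening: 51.0
finger_force: 0.0
```

Call:
play_rows(
  commands=[0,0,0,0,0,0,40,0,0,0,0,0,0,40,0,0,0,0,0,0,40,0,0,0,0,0,0,40,0,0,0,0,0,0,40],
)

```text
time_s: 3.13
tcp_pos: [535.5, -235.4, 19.0]
tcp_rot: [0.001, 0.997, 0.078, 0.001]
force: [-0.5, -0.4, 5.8]
opening: 48.9
finger_force: 42.2
```

Run:
```python
from h import *
report();goal(440,18,145)
```

```text
t3.13 tcp [ 535.5 -235.4   19. ] th8.98 zax [ 0.003 -0.002 -1.   ] F [-0.5 -0.4  5.8] M [ 0.02  0.14 -0.02] open48.9 q [-0.52  0.54 -0.24  0.79 -0.    2.46]
shift in tool [ -54.5 -264.9 -126.8]
```

Call:
play_rows(
  commands=[0,0,-10,0,0,0,40,0,0,-20,0,0,0,40,0,0,-32,0,0,0,40,0,0,-32,0,0,0,40,0,0,-32,0,0,0,40,-7.8,-28,0,0,0,0,40,-7.8,-32,0,0,0,0,40,-7.8,-32,0,0,0,0,40],
)

```text
time_s: 3.8
tcp_pos: [497.0, -147.0, 144.8]
tcp_rot: [0.001, 0.997, 0.078, 0.001]
force: [0.1, 0.8, -0.7]
opening: 49.1
finger_force: 41.5
```

Call:
play_rows(
  commands=[-7.8,-32,0,0,0,0,40,-7.8,-32,0,0,0,0,40,-7.8,-32,0,0,0,0,40,-7.8,-32,0,0,0,0,40,-7.8,-32,0,0,0,0,40,0,0,0,0,0,0,40,0,0,0,0,0,0,40],
)

```text
time_s: 4.38
tcp_pos: [432.3, 5.9, 143.8]
tcp_rot: [0.0, 0.997, 0.08, -0.0]
force: [1.0, -0.3, -0.9]
opening: 49.0
finger_force: 41.6
```

Run:
```python
from h import *
T=report();im=get_image("wrist")[:,:,::-1].copy();cv2.imwrite("pics/w3.png",im);np.save("pics/w3.npy",T)
```

```text
t4.38 tcp [432.3   5.9 143.8] th9.17 zax [ 0. -0. -1.] F [ 1.  -0.3 -0.9] M [ 0.02 -0.01  0.01] open49.0 q [-0.13  0.14 -0.47  0.96 -0.    2.85]
```

View pics/w3.png

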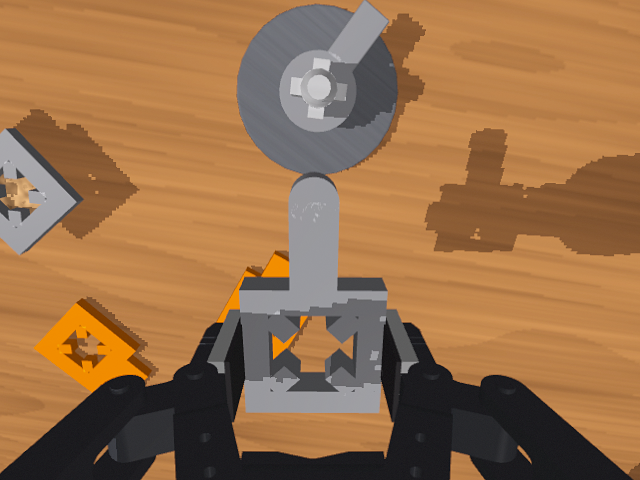

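The wrist image shows the hub tip at about (319,87). The ribs are at about (322,62), (341,93), (296,86) and (315,112), and the fixed tab's end is near (375,10). The held plate's rear edge is at v≈412.

Run:
```python
from h import *
im=cv2.imread("pics/w3.png");T=np.load("pics/w3.npy");C=cam("wrist",T)
print("tip",onplane([[319,87]],85,C))
p=onplane([[322,62],[341,93],[296,86],[315,112]],70,C)[:,:2];ax=(p.mean(0));print(p.round(1),ax)
g=im[50:125,280:360].min(2);
for th in(150,175,190,200):
    m=(g>th).astype(np.uint8);n,l,s,c=cv2.connectedComponentsWithStats(m)
    for i in range(1,n):
        if s[i,4]>25:
            P=onplane([c[i]+[280,50]],70,C)[0,:2];print(th,(c[i]+[280,50]).round(1),s[i,4],P.round(1),"ang %.1f"%np.degrees(np.arctan2(*(P-ax)[::-1])))
# foot circle
v=cv2.cvtColor(im,cv2.COLOR_BGR2HSV);m=(v[...,1]<60).astype(np.uint8);m[173:]=0;m[:,:230]=0;m[:,410:]=0
c,_=cv2.findContours(m,cv2.RETR_EXTERNAL,cv2.CHAIN_APPROX_NONE);c=max(c,key=cv2.contourArea).reshape(-1,2)
c=c[(c[:,0]<318)]
P=onplane(c,10,C)[:,:2];A=np.c_[2*P,np.ones(len(P))];s=np.linalg.lstsq(A,(P**2).sum(1),rcond=None)[0];print("foot",s[:2],np.sqrt(s[2]+s[0]**2+s[1]**2))
t=onplane([[366,1],[388,21],[330,50],[345,72]],40,C)[:,:2];print("tab",t.round(1))
d=t[0]-t[2];print(np.degrees(np.arctan2(d[1],d[0])))
# held plate
e=onplane([[247,412],[380,412]],T[2,3]+18,C);print("edge in tool",((e-T[:3,3])@T[:3,:3]).round(1))
cv2.imwrite("pics/c3.png",cv2.resize(im[0:130,230:410],None,fx=4,fy=4,interpolation=cv2.INTER_CUBIC))
```

```text
tip [[523.0822375   18.15647805  85.        ]]
[[535.6  18.5]
 [522.9   6.7]
 [522.6  29.5]
 [511.9  18.1]] [523.25294808  18.19186952]
150 [310.7  85.7] 3415 [523.9  22.2] ang 80.6
175 [321.   63.4] 172 [534.9  18.9] ang 3.3
175 [310.9  87.5] 758 [523.1  22. ] ang 92.4
175 [315.2 112. ] 188 [511.9  18. ] ang -179.1
190 [321.   63.4] 160 [534.8  18.9] ang 3.3
190 [318.5  86.8] 438 [524.   18.3] ang 8.5
190 [295.6  85.7] 178 [522.7  29.7] ang 92.7
190 [315.3 112.2] 163 [511.8  17.9] ang -178.7
200 [321.   63.6] 143 [534.8  18.8] ang 3.2
200 [295.5  85.8] 163 [522.7  29.7] ang 92.9
200 [319.3  82.4] 201 [526.1  18.2] ang 1.1
200 [315.4 112.2] 143 [511.8  17.9] ang -178.6
foot [523.20951057  18.84257017] 50.65010905641045
tab [[572.6  -0. ]
 [565.1 -13.7]
 [545.7  15. ]
 [535.9   4.7]]
-29.098086392094665
edge in tool [[-26.5 -25.5 -18. ]
 [-26.6  24.5 -18. ]]
```

View pics/c3.png

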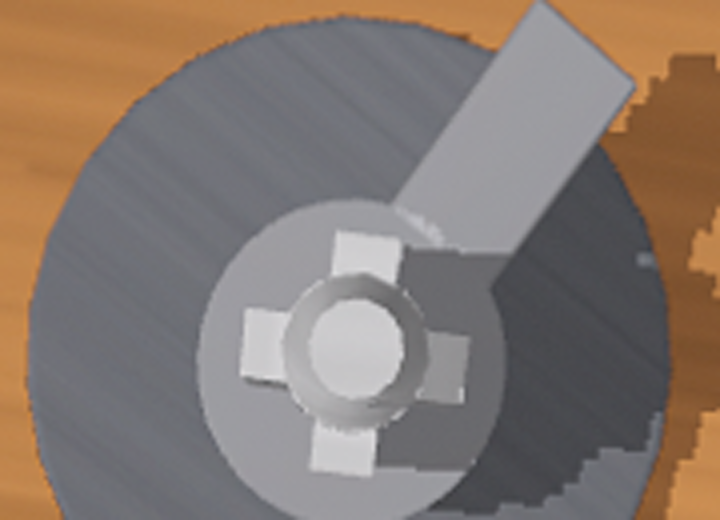

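The axis is at about (523.2, 18.2), the ribs at about +2° world and the fixed tab at -29°. I'll turn the small plate to about 182° and carry it over the hub.

Call:
play_rows(
  commands=[0,0,0,0,0,-0.12,40,0,0,0,0,0,-0.125,40,0,0,0,0,0,-0.125,40,0,0,0,0,0,-0.125,40,0,0,0,0,0,-0.125,40,0,0,0,0,0,-0.125,40,0,0,0,0,0,-0.125,40,0,0,0,0,0,-0.125,40],
)

```text
time_s: 5.1
tcp_pos: [434.2, 3.3, 143.6]
tcp_rot: [0.0, 0.838, 0.546, 0.0]
force: [1.1, -0.7, -0.4]
opening: 49.2
finger_force: 41.6
```

Call:
play_rows(
  commands=[0,0,0,0,0,-0.125,40,0,0,0,0,0,-0.125,40,0,0,0,0,0,-0.125,40,0,0,0,0,0,-0.125,40,0,0,0,0,0,-0.125,40,0,0,0,0,0,-0.125,40,0,0,0,0,0,-0.125,40,0,0,0,0,0,-0.125,40],
)

```text
time_s: 5.77
tcp_pos: [434.2, 3.3, 143.6]
tcp_rot: [0.0, 0.473, 0.881, -0.0]
force: [-0.6, -0.3, 0.4]
opening: 49.0
finger_force: 41.6
```

Call:
play_rows(
  commands=[0,0,0,0,0,-0.125,40,0,0,0,0,0,-0.125,40,0,0,0,0,0,-0.125,40,0,0,0,0,0,-0.125,40,0,0,0,0,0,-0.125,40,0,0,0,0,0,-0.125,40,0,0,0,0,0,-0.125,40,0,0,0,0,0,-0.125,40],
)

```text
time_s: 6.43
tcp_pos: [434.2, 3.3, 143.6]
tcp_rot: [0.0, -0.007, 1.0, -0.0]
force: [0.4, 0.4, -0.9]
opening: 48.7
finger_force: 41.6
```

Call:
play_rows(
  commands=[0,0,0,0,0,0,40,0,0,0,0,0,0,40],
)

```text
time_s: 6.6
tcp_pos: [433.9, 3.7, 143.5]
tcp_rot: [0.0, -0.003, 1.0, -0.0]
force: [0.1, -0.4, -0.3]
opening: 48.7
finger_force: 41.6
```

Run:
```python
from h import *
report();goal(521.7,18.4,90,182)
```

```text
t6.60 tcp [433.9   3.7 143.5] th-179.70 zax [ 0.001 -0.    -1.   ] F [ 0.1 -0.4 -0.3] M [ 0.02  0.01 -0.03] open48.7 q [-0.14  0.15 -0.46  0.96 -0.   -0.14]
shift in tool [-87.8  14.3  53.5]
rotvec [-0.     0.001 -0.03 ]
```

Call:
play_rows(
  commands=[-22,3.6,0,0,0,-0.03,40,-22,3.6,0,0,0,0,40,-22,3.6,5,0,0,0,40,-16,2.5,10,0,0,0,40,-6,1,15,0,0,0,40,0,0,16,0,0,0,40,0,0,8,0,0,0,40,0,0,0,0,0,0,40],
)

```text
time_s: 7.27
tcp_pos: [519.0, 21.5, 87.2]
tcp_rot: [-0.002, -0.019, 1.0, 0.0]
force: [-0.2, 0.4, -0.8]
opening: 48.6
finger_force: 41.6
```

Call:
play_rows(
  commands=[0,0,0,0,0,0,40,0,0,0,0,0,0,40],
)

```text
time_s: 7.43
tcp_pos: [521.0, 21.5, 90.1]
tcp_rot: [0.0, -0.02, 1.0, -0.0]
force: [0.9, 0.5, 0.4]
opening: 49.5
finger_force: 41.6
```

Run:
```python
from h import *
report();goal(521.7,18.4,65,182)
```

```text
t7.43 tcp [521.   21.5  90.1] th-177.76 zax [ 0.001 -0.    -1.   ] F [0.9 0.5 0.4] M [-0.04 -0.03 -0.02] open49.5 q [-0.08  0.36 -0.33  0.88 -0.   -0.12]
shift in tool [-0.5 -3.2 25.1]
rotvec [-0.     0.001  0.004]
```

Call:
play_rows(
  commands=[-0.5,-3,0,0,0,0,40,0,0,0,0,0,0,40,0,0,4,0,0,0,40,0,0,4,0,0,0,40,0,0,3,0,0,0,40,0,0,0,0,0,0,40,0,0,0,0,0,0,40],
)

```text
time_s: 8.02
tcp_pos: [520.8, 18.9, 77.8]
tcp_rot: [-0.001, -0.02, 1.0, 0.0]
force: [0.3, 0.3, -0.1]
opening: 49.3
finger_force: 41.6
```

Run:
```python
from h import *
report();goal(521.7,18.4,65,182)
```

```text
t8.02 tcp [520.8  18.9  77.8] th-177.70 zax [-0.001 -0.    -1.   ] F [ 0.3  0.3 -0.1] M [-0.06  0.03  0.03] open49.3 q [-0.09  0.37 -0.35  0.86 -0.   -0.13]
shift in tool [-0.9 -0.5 12.8]
rotvec [ 0.    -0.001  0.005]
```

Call:
play_rows(
  commands=[-0.5,-0.3,2,0,0,0,40,0,0,2,0,0,0,40,0,0,2,0,0,0,40,0,0,0,0,0,0,40,0,0,0,0,0,0,40],
)

```text
time_s: 8.43
tcp_pos: [521.7, 18.6, 72.1]
tcp_rot: [-0.0, -0.02, 1.0, -0.0]
force: [0.2, 0.3, -0.6]
opening: 49.1
finger_force: 41.6
```

Call:
play_rows(
  commands=[0,0,1.5,0,0,0,40,0,0,1.5,0,0,0,40,0,0,0,0,0,0,40,0,0,0,0,0,0,40],
)

```text
time_s: 8.77
tcp_pos: [521.7, 18.6, 69.2]
tcp_rot: [-0.0, -0.02, 1.0, -0.0]
force: [-0.5, 0.2, -0.1]
opening: 49.2
finger_force: 41.6
```

Run:
```python
from h import *
report()
```

```text
t8.77 tcp [521.7  18.6  69.2] th-177.70 zax [-0. -0. -1.] F [-0.5  0.2 -0.1] M [ 0.02  0.09 -0.01] open49.2 q [-0.09  0.38 -0.36  0.83 -0.   -0.13]
```

Call:
play_rows(
  commands=[0,0,1.5,0,0,0,40,0,0,1.5,0,0,0,40,0,0,1,0,0,0,40,0,0,0,0,0,0,40,0,0,0,0,0,0,40],
)

```text
time_s: 9.18
tcp_pos: [521.7, 18.6, 65.2]
tcp_rot: [-0.0, -0.02, 1.0, -0.0]
force: [-0.9, -0.2, -0.2]
opening: 48.8
finger_force: 41.6
```

Call:
play_rows(
  commands=[0,0,1,0,0,0,40,0,0,0,0,0,0,40,0,0,0,0,0,0,40],
)

```text
time_s: 9.43
tcp_pos: [521.8, 18.5, 64.2]
tcp_rot: [-0.0, -0.02, 1.0, -0.0]
force: [0.6, 0.1, -0.4]
opening: 48.9
finger_force: 41.6
```

Call:
play_rows(
  commands=[0,0,0.7,0,0,0,40,0,0,0,0,0,0,40,0,0,0,0,0,0,40],
)

```text
time_s: 9.68
tcp_pos: [521.8, 18.5, 63.6]
tcp_rot: [-0.0, -0.02, 1.0, -0.0]
force: [1.2, -0.4, -0.2]
opening: 48.5
finger_force: 41.6
```

Call:
play_rows(
  commands=[0,0,0.7,0,0,0,40,0,0,0,0,0,0,40,0,0,0,0,0,0,40],
)

```text
time_s: 9.93
tcp_pos: [521.8, 18.5, 62.8]
tcp_rot: [-0.0, -0.02, 1.0, -0.0]
force: [0.6, -0.5, 0.1]
opening: 49.1
finger_force: 41.6
```

Call:
play_rows(
  commands=[0,0,1,0,0,0,40,0,0,0,0,0,0,40,0,0,0,0,0,0,40],
)

```text
time_s: 10.18
tcp_pos: [521.8, 18.5, 61.8]
tcp_rot: [-0.0, -0.02, 1.0, -0.0]
force: [-0.6, -0.5, 0.2]
opening: 49.2
finger_force: 41.6
```

Call:
play_rows(
  commands=[0,0,1,0,0,0,40,0,0,0,0,0,0,40,0,0,0,0,0,0,40],
)

```text
time_s: 10.43
tcp_pos: [521.8, 18.5, 60.8]
tcp_rot: [-0.0, -0.02, 1.0, -0.0]
force: [-0.1, 0.6, -0.6]
opening: 49.2
finger_force: 41.6
```

Call:
play_rows(
  commands=[0,0,1,0,0,0,40,0,0,0,0,0,0,40,0,0,0,0,0,0,40],
)

```text
time_s: 10.68
tcp_pos: [521.8, 18.5, 59.8]
tcp_rot: [-0.0, -0.02, 1.0, -0.0]
force: [-0.6, -1.0, -0.9]
opening: 49.1
finger_force: 41.6
```

Run:
```python
from h import *
report()
```

```text
t10.68 tcp [521.8  18.5  59.8] th-177.70 zax [-0. -0. -1.] F [-0.6 -1.  -0.9] M [-0.11 -0.01  0.  ] open49.1 q [-0.09  0.39 -0.37  0.81 -0.   -0.13]
```

The plate has gone past the rib tops with no force, so the teeth are engaged. I'll keep lowering gently.

Call:
play_rows(
  commands=[0,0,1.5,0,0,0,40,0,0,1.5,0,0,0,40,0,0,1.5,0,0,0,40,0,0,0,0,0,0,40],
)

```text
time_s: 11.02
tcp_pos: [521.7, 18.5, 55.0]
tcp_rot: [-0.0, -0.02, 1.0, -0.0]
force: [0.4, -0.2, -1.0]
opening: 49.0
finger_force: 41.6
```

Call:
play_rows(
  commands=[0,0,1.5,0,0,0,40,0,0,1.5,0,0,0,40,0,0,1.5,0,0,0,40,0,0,0,0,0,0,40],
)

```text
time_s: 11.35
tcp_pos: [521.7, 18.5, 50.6]
tcp_rot: [-0.0, -0.02, 1.0, -0.0]
force: [0.8, -1.1, -1.1]
opening: 49.1
finger_force: 41.6
```

Call:
play_rows(
  commands=[0,0,1.5,0,0,0,40,0,0,1.5,0,0,0,40,0,0,1.5,0,0,0,40,0,0,0,0,0,0,40],
)

```text
time_s: 11.68
tcp_pos: [521.8, 18.5, 46.1]
tcp_rot: [-0.0, -0.02, 1.0, -0.0]
force: [-0.7, -1.9, -0.4]
opening: 49.3
finger_force: 41.6
```

Call:
play_rows(
  commands=[0,0,1.5,0,0,0,40,0,0,1.5,0,0,0,40,0,0,1.5,0,0,0,40,0,0,0,0,0,0,40],
)

```text
time_s: 12.02
tcp_pos: [521.8, 18.5, 41.6]
tcp_rot: [-0.0, -0.02, 1.0, -0.0]
force: [0.7, -1.6, -1.4]
opening: 48.9
finger_force: 41.6
```

Call:
play_rows(
  commands=[0,0,1.5,0,0,0,40,0,0,1.5,0,0,0,40,0,0,1.5,0,0,0,40,0,0,0,0,0,0,40],
)

```text
time_s: 12.35
tcp_pos: [521.8, 18.5, 37.1]
tcp_rot: [-0.0, -0.02, 1.0, -0.0]
force: [0.8, -1.8, -0.5]
opening: 49.3
finger_force: 41.6
```

Call:
play_rows(
  commands=[0,0,1,0,0,0,40,0,0,0.7,0,0,0,40,0,0,0,0,0,0,40,0,0,0,0,0,0,40],
)

```text
time_s: 12.68
tcp_pos: [521.8, 18.5, 35.6]
tcp_rot: [-0.0, -0.02, 1.0, -0.0]
force: [1.7, -1.7, -1.1]
opening: 49.6
finger_force: 41.6
```

Call:
play_rows(
  commands=[0,0,0.6,0,0,0,40,0,0,0,0,0,0,40,0,0,0,0,0,0,40],
)

```text
time_s: 12.93
tcp_pos: [521.8, 18.5, 35.0]
tcp_rot: [-0.0, -0.02, 1.0, -0.0]
force: [0.3, -1.7, 0.1]
opening: 48.9
finger_force: 41.6
```

Call:
play_rows(
  commands=[0,0,0.4,0,0,0,40,0,0,0,0,0,0,40,0,0,0,0,0,0,40],
)

```text
time_s: 13.18
tcp_pos: [521.9, 18.5, 34.7]
tcp_rot: [0.0, -0.02, 1.0, -0.0]
force: [-0.3, -2.0, 0.2]
opening: 49.0
finger_force: 41.6
```

Call:
play_rows(
  commands=[0,0,0.4,0,0,0,40,0,0,0,0,0,0,40,0,0,0,0,0,0,40],
)

```text
time_s: 13.43
tcp_pos: [521.9, 18.5, 34.3]
tcp_rot: [0.0, -0.02, 1.0, -0.0]
force: [0.4, -1.6, 0.1]
opening: 48.8
finger_force: 41.7
```

Call:
play_rows(
  commands=[0,0,0.4,0,0,0,40,0,0,0,0,0,0,40,0,0,0,0,0,0,40],
)

```text
time_s: 13.68
tcp_pos: [521.9, 18.5, 34.0]
tcp_rot: [0.0, -0.02, 1.0, -0.0]
force: [-0.1, -1.8, 1.6]
opening: 49.0
finger_force: 41.8
```

Call:
play_rows(
  commands=[0,0,0.4,0,0,0,40,0,0,0,0,0,0,40,0,0,0,0,0,0,40],
)

```text
time_s: 13.93
tcp_pos: [521.9, 18.5, 34.0]
tcp_rot: [0.0, -0.02, 1.0, -0.0]
force: [-2.4, -2.7, 5.2]
opening: 49.2
finger_force: 42.2
```

Seated at TCP z = 34.0 with about 5 N, exactly the predicted height. I'll release, retreat and go to the large plate.

Call:
play_rows(
  commands=[0,0,-0.4,0,0,0,60,0,0,0,0,0,0,85,0,0,0,0,0,0,85,0,0,0,0,0,0,85,0,0,-8,0,0,0,85,0,0,-20,0,0,0,85,0,0,-25,0,0,0,85,0,0,-25,0,0,0,85],
)

```text
time_s: 14.6
tcp_pos: [521.0, 18.7, 112.7]
tcp_rot: [-0.001, -0.02, 1.0, 0.0]
force: [1.4, -0.2, 0.6]
opening: 84.9
finger_force: 0.0
```

Call:
play_rows(
  commands=[10,24,-3,0,0,0,85,12,27,0,0,0,0,85,12,27,0,0,0,0,85,12,27,0,0,0,0,85,12,27,0,0,0,0,85,12,27,0,0,0,0,85,12,25,0,0,0,-0.125,85,0,0,0,0,0,-0.125,85],
)

```text
time_s: 15.27
tcp_pos: [429.8, 202.6, 115.3]
tcp_rot: [-0.001, -0.15, 0.989, 0.001]
force: [-0.8, -0.4, -0.1]
opening: 85.1
finger_force: 0.0
```

Call:
play_rows(
  commands=[0,0,0,0,0,-0.125,85,0,0,0,0,0,-0.125,85,0,0,0,0,0,-0.125,85,0,0,0,0,0,-0.125,85,0,0,0,0,0,-0.035,85,0,0,0,0,0,0,85,0,0,0,0,0,0,85],
)

```text
time_s: 15.85
tcp_pos: [432.6, 199.2, 115.2]
tcp_rot: [0.0, -0.4, 0.916, 0.0]
force: [-0.2, -0.1, -0.1]
opening: 84.8
finger_force: 0.0
```

Run:
```python
from h import *
T=report();im=get_image("wrist")[:,:,::-1].copy();t=get_image("top")[:,:,::-1]
c,a=plate(im,T,34,(150,60,480,350),58,51)
c4=cv2.resize(t[205:270,310:380],(517,480),interpolation=cv2.INTER_CUBIC)
cv2.imwrite("pics/w4.png",cv2.resize(np.hstack([im,c4]),(800,332)));cv2.imwrite("pics/w4f.png",im);np.save("pics/w4.npy",T)
goal(c[0],c[1],15,a+180)
```

```text
t15.85 tcp [432.6 199.2 115.2] th-132.78 zax [ 0.  0. -1.] F [-0.2 -0.1 -0.1] M [0.01 0.02 0.01] open84.8 q [ 0.3   0.25 -0.41  0.91  0.   -0.53]
rect [81.4 57.9] centre [432.8 200.2] [431.9 199.2] yaw 47.4
shift in tool [  0.4   0.5 100.1]
rotvec [-0.     0.    -0.003]
```

View pics/w4.png

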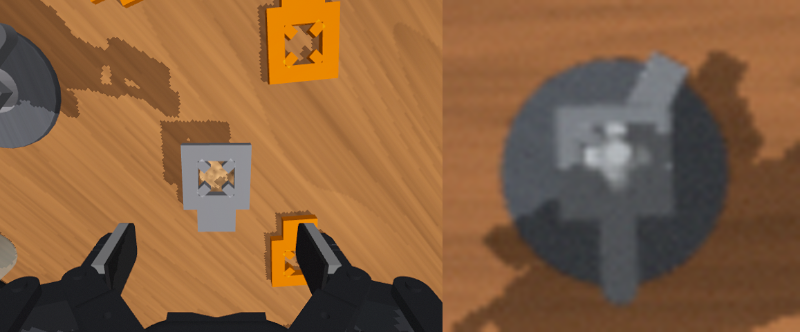

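The left pane shows the large plate aligned between the fingers, tab downwards, with an orange look-alike near the right finger. The right pane shows the small plate seated, its tab opposite the fixed one. I'll check the clearance to the orange plates.

Run:
```python
from h import *
T=np.load("pics/w4.npy");
for n,f,C in(("wrist","pics/w4f.png",cam("wrist",T)),("top","pics/top0.png",cam("top"))):
    v=cv2.cvtColor(cv2.imread(f),cv2.COLOR_BGR2HSV);m=((v[...,0]>8)&(v[...,0]<22)&(v[...,1]>225)&(v[...,2]>170)).astype(np.uint8)
    c,_=cv2.findContours(m,cv2.RETR_EXTERNAL,cv2.CHAIN_APPROX_NONE)
    for k in c:
        if cv2.contourArea(k)>100:
            P=onplane(k.reshape(-1,2),9,C);Q=(P-T[:3,3])@T[:3,:3];print(n,"tool x",Q[:,0].min().round(),Q[:,0].max().round(),"y",Q[:,1].min().round(),Q[:,1].max().round(),"mean world",P.mean(0).round())
report()
```

```text
wrist tool x -135.0 -53.0 y 57.0 101.0 mean world [438. 319.   9.]
wrist tool x 75.0 139.0 y 41.0 103.0 mean world [306. 168.   9.]
t15.95 tcp [432.5 199.2 115.1] th-132.77 zax [ 0.  0. -1.] F [0.5 0.8 0.7] M [-0.06 -0.02 -0.06] open84.9 q [ 0.3   0.25 -0.41  0.91 -0.   -0.53]
```

Call:
play_rows(
  commands=[-0.5,-0.5,22,0,0,0,85,0,0,24,0,0,0,85,0,0,22,0,0,0,85,0,0,16,0,0,0,85,0,0,9,0,0,0,85,0,0,4,0,0,0,85,0,0,0,0,0,0,45,0,0,0,0,0,0,45],
)

```text
time_s: 16.62
tcp_pos: [433.8, 199.3, 18.5]
tcp_rot: [0.0, -0.401, 0.916, -0.0]
force: [-0.0, -0.7, 0.2]
opening: 63.0
finger_force: 0.0
```

Call:
play_rows(
  commands=[0,0,0,0,0,0,45,0,0,0,0,0,0,45,0,0,0,0,0,0,45,0,0,0,0,0,0,45,0,0,0,0,0,0,45],
)

```text
time_s: 17.03
tcp_pos: [434.3, 199.5, 19.0]
tcp_rot: [0.001, -0.401, 0.916, -0.0]
force: [-1.9, -0.1, 7.1]
opening: 56.6
finger_force: 43.4
```

Run:
```python
from h import *
report()
```

```text
t17.03 tcp [434.3 199.5  19. ] th-132.72 zax [ 0.002  0.001 -1.   ] F [-1.9 -0.1  7.1] M [-0.06  0.12  0.05] open56.6 q [ 0.3   0.37 -0.54  0.66 -0.   -0.53]
```

Call:
play_rows(
  commands=[0,0,-8,0,0,0,45,0,0,-20,0,0,0,45,0,0,-30,0,0,0,45,0,0,-30,0,0,0,45,0,0,-8,0,0,0.11,45,0,0,0,0,0,0.125,45,0,0,0,0,0,0.125,45,0,0,0,0,0,0.125,45],
)

```text
time_s: 17.7
tcp_pos: [433.3, 199.2, 114.7]
tcp_rot: [0.0, -0.166, 0.986, -0.0]
force: [0.2, -0.6, -1.2]
opening: 56.5
finger_force: 43.0
```

Call:
play_rows(
  commands=[0,0,0,0,0,0.125,45,0,0,0,0,0,0.125,45,0,0,0,0,0,0.05,45,-10,-22,0,0,0,0,45,-12,-26,0,0,0,0,45,-12,-26,0,0,0,0,45,-12,-26,0,0,0,0,45,-12,-26,0,0,0,0,45],
)

```text
time_s: 18.37
tcp_pos: [496.5, 74.4, 114.4]
tcp_rot: [0.0, -0.02, 1.0, -0.0]
force: [1.4, -0.8, -0.3]
opening: 56.7
finger_force: 43.1
```

Call:
play_rows(
  commands=[-12,-26,0,0,0,0,45,-8,-20,0,0,0,0,45,-3,-8,0,0,0,0,45,0,0,0,0,0,0,45,0,0,0,0,0,0,45,0,0,0,0,0,0,45],
)

```text
time_s: 18.87
tcp_pos: [520.4, 23.6, 113.8]
tcp_rot: [-0.001, -0.021, 1.0, 0.0]
force: [-0.5, -0.3, -1.1]
opening: 57.2
finger_force: 43.1
```

Run:
```python
from h import *
T=report();im=get_image("wrist")[:,:,::-1].copy();cv2.imwrite("pics/w5.png",im);np.save("pics/w5.npy",T)
goal(523.8,18.2,90,182.3)
```

```text
t18.87 tcp [520.4  23.6 113.8] th-177.63 zax [-0.001  0.001 -1.   ] F [-0.5 -0.3 -1.1] M [ 0.    0.03 -0.01] open57.2 q [-0.08  0.34 -0.29  0.94  0.   -0.12]
shift in tool [-3.1 -5.7 23.8]
rotvec [ 0.    -0.001  0.002]
```

View pics/w5.png

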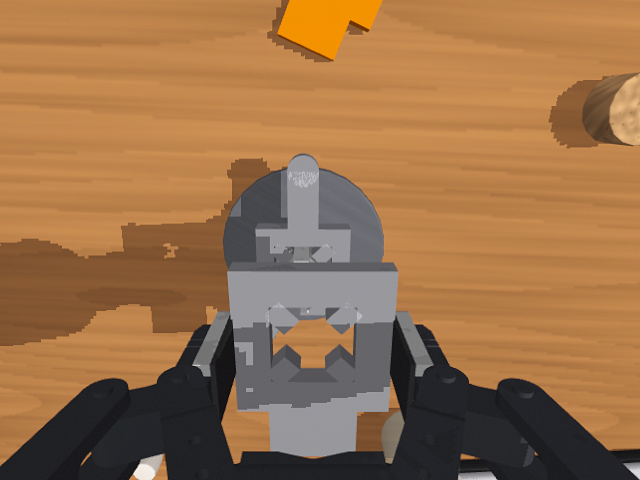

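The wrist image shows the large plate held square: top-face back edge at v≈271 and front edge at v≈409. The seated small plate is below, tab pointing up in the image at (303,170).

Run:
```python
from h import *
T=np.load("pics/w5.npy");C=cam("wrist",T)
e=onplane([[229,271],[397,271],[237,410],[389,410]],T[2,3]+15,C);print(((e-T[:3,3])@T[:3,:3]).round(1))
report();goal(523.8,18.2,90,182.3)
```

```text
[[ 29.7 -27.6 -15. ]
 [ 29.6  29.3 -15. ]
 [-27.7 -28.4 -15. ]
 [-27.8  30.  -15. ]]
t18.92 tcp [520.5  23.7 113.8] th-177.61 zax [-0.001  0.    -1.   ] F [-0.1  0.4 -1.5] M [-0.01 -0.01  0.03] open57.0 q [-0.08  0.34 -0.29  0.94  0.   -0.12]
shift in tool [-3.1 -5.7 23.8]
rotvec [ 0.    -0.001  0.002]
```

Call:
play_rows(
  commands=[-3.4,-5.6,0,0,0,0,45,0,0,8,0,0,0,45,0,0,10,0,0,0,45,0,0,8,0,0,0,45,0,0,5,0,0,0,45,0,0,3,0,0,0,45,0,0,0,0,0,0,45,0,0,0,0,0,0,45],
)

```text
time_s: 19.58
tcp_pos: [524.8, 17.1, 79.6]
tcp_rot: [-0.0, -0.02, 1.0, 0.0]
force: [0.6, -0.3, -0.5]
opening: 56.6
finger_force: 43.1
```

Run:
```python
from h import *
report();goal(524.1,18.2,70,182.3)
```

```text
t19.58 tcp [524.8  17.1  79.6] th-177.70 zax [-0.001 -0.    -1.   ] F [ 0.6 -0.3 -0.5] M [-0.04  0.03 -0.02] open56.6 q [-0.09  0.38 -0.33  0.86 -0.   -0.13]
shift in tool [0.6 1.1 9.6]
rotvec [ 0.    -0.001  0.   ]
```

Call:
play_rows(
  commands=[0.6,1.1,1,0,0,0,45,0,0,2,0,0,0,45,0,0,2,0,0,0,45,0,0,1,0,0,0,45,0,0,0,0,0,0,45,0,0,0,0,0,0,45],
)

```text
time_s: 20.08
tcp_pos: [524.3, 18.1, 73.9]
tcp_rot: [-0.0, -0.02, 1.0, -0.0]
force: [0.1, 0.6, -0.3]
opening: 56.9
finger_force: 43.1
```

Call:
play_rows(
  commands=[0,0,1.5,0,0,0,45,0,0,1.5,0,0,0,45,0,0,1,0,0,0,45,0,0,0,0,0,0,45,0,0,0,0,0,0,45],
)

```text
time_s: 20.5
tcp_pos: [524.2, 18.2, 69.8]
tcp_rot: [-0.0, -0.02, 1.0, -0.0]
force: [0.7, -0.0, -2.0]
opening: 56.6
finger_force: 43.1
```

Call:
play_rows(
  commands=[0,0,1.5,0,0,0,45,0,0,1.5,0,0,0,45,0,0,1,0,0,0,45,0,0,0,0,0,0,45,0,0,0,0,0,0,45],
)

```text
time_s: 20.92
tcp_pos: [524.2, 18.2, 65.8]
tcp_rot: [-0.0, -0.02, 1.0, -0.0]
force: [-0.2, 0.1, 0.0]
opening: 56.5
finger_force: 43.1
```

Call:
play_rows(
  commands=[0,0,1,0,0,0,45,0,0,0,0,0,0,45,0,0,0,0,0,0,45],
)

```text
time_s: 21.17
tcp_pos: [524.3, 18.1, 64.8]
tcp_rot: [-0.0, -0.02, 1.0, -0.0]
force: [0.3, -0.1, -0.8]
opening: 57.0
finger_force: 43.1
```

Call:
play_rows(
  commands=[0,0,0.7,0,0,0,45,0,0,0,0,0,0,45,0,0,0,0,0,0,45],
)

```text
time_s: 21.42
tcp_pos: [524.3, 18.1, 64.2]
tcp_rot: [-0.0, -0.02, 1.0, -0.0]
force: [0.1, 0.2, -0.4]
opening: 57.1
finger_force: 43.1
```

Call:
play_rows(
  commands=[0,0,0.7,0,0,0,45,0,0,0,0,0,0,45,0,0,0,0,0,0,45],
)

```text
time_s: 21.67
tcp_pos: [524.3, 18.2, 63.4]
tcp_rot: [-0.0, -0.02, 1.0, -0.0]
force: [-1.6, 0.8, -2.2]
opening: 56.7
finger_force: 43.1
```

Call:
play_rows(
  commands=[0,0,0.7,0,0,0,45,0,0,0,0,0,0,45,0,0,0,0,0,0,45],
)

```text
time_s: 21.92
tcp_pos: [524.3, 18.2, 62.7]
tcp_rot: [-0.0, -0.02, 1.0, -0.0]
force: [0.2, -0.8, -1.4]
opening: 56.6
finger_force: 43.1
```

Call:
play_rows(
  commands=[0,0,0.7,0,0,0,45,0,0,0,0,0,0,45,0,0,0,0,0,0,45],
)

```text
time_s: 22.17
tcp_pos: [524.3, 18.2, 62.0]
tcp_rot: [-0.0, -0.02, 1.0, -0.0]
force: [0.4, -0.1, -1.4]
opening: 57.0
finger_force: 43.1
```

Call:
play_rows(
  commands=[0,0,0.7,0,0,0,45,0,0,0,0,0,0,45,0,0,0,0,0,0,45],
)

```text
time_s: 22.42
tcp_pos: [524.3, 18.2, 61.3]
tcp_rot: [-0.0, -0.02, 1.0, -0.0]
force: [0.3, 0.5, -0.5]
opening: 56.7
finger_force: 43.1
```

Call:
play_rows(
  commands=[0,0,1.5,0,0,0,45,0,0,1.5,0,0,0,45,0,0,1.5,0,0,0,45,0,0,0,0,0,0,45],
)

```text
time_s: 22.75
tcp_pos: [524.1, 18.2, 56.4]
tcp_rot: [-0.0, -0.02, 1.0, 0.0]
force: [0.3, 0.1, -0.9]
opening: 56.9
finger_force: 43.1
```

Call:
play_rows(
  commands=[0,0,1.5,0,0,0,45,0,0,1.5,0,0,0,45,0,0,1.5,0,0,0,45,0,0,0,0,0,0,45],
)

```text
time_s: 23.08
tcp_pos: [524.2, 18.2, 52.0]
tcp_rot: [-0.0, -0.02, 1.0, 0.0]
force: [0.0, -0.7, -1.6]
opening: 56.9
finger_force: 43.1
```

Call:
play_rows(
  commands=[0,0,1.5,0,0,0,45,0,0,1.5,0,0,0,45,0,0,1,0,0,0,45,0,0,0,0,0,0,45,0,0,0,0,0,0,45],
)

```text
time_s: 23.5
tcp_pos: [524.4, 18.1, 48.3]
tcp_rot: [0.0, -0.02, 1.0, -0.0]
force: [0.6, 0.0, -1.3]
opening: 56.7
finger_force: 43.1
```

Call:
play_rows(
  commands=[0,0,0.5,0,0,0,45,0,0,0,0,0,0,45,0,0,0,0,0,0,45],
)

```text
time_s: 23.75
tcp_pos: [524.4, 18.2, 47.9]
tcp_rot: [0.0, -0.02, 1.0, -0.0]
force: [-0.5, 0.3, -0.6]
opening: 56.7
finger_force: 43.1
```

Call:
play_rows(
  commands=[0,0,0.5,0,0,0,45,0,0,0,0,0,0,45,0,0,0,0,0,0,45],
)

```text
time_s: 24.0
tcp_pos: [524.4, 18.1, 47.4]
tcp_rot: [-0.0, -0.02, 1.0, -0.0]
force: [0.1, -0.6, -1.8]
opening: 56.8
finger_force: 43.1
```

Call:
play_rows(
  commands=[0,0,0.5,0,0,0,45,0,0,0,0,0,0,45,0,0,0,0,0,0,45],
)

```text
time_s: 24.25
tcp_pos: [524.4, 18.1, 46.8]
tcp_rot: [-0.0, -0.02, 1.0, -0.0]
force: [0.2, 0.4, -0.1]
opening: 57.0
finger_force: 43.1
```

Call:
play_rows(
  commands=[0,0,0.5,0,0,0,45,0,0,0,0,0,0,45,0,0,0,0,0,0,45],
)

```text
time_s: 24.5
tcp_pos: [524.4, 18.1, 46.3]
tcp_rot: [0.0, -0.02, 1.0, -0.0]
force: [-0.3, -1.0, -0.4]
opening: 56.8
finger_force: 43.1
```

Call:
play_rows(
  commands=[0,0,0.4,0,0,0,45,0,0,0,0,0,0,45,0,0,0,0,0,0,45],
)

```text
time_s: 24.75
tcp_pos: [524.4, 18.1, 46.2]
tcp_rot: [0.0, -0.02, 1.0, -0.0]
force: [-0.9, 0.2, 1.4]
opening: 56.5
finger_force: 43.3
```

Call:
play_rows(
  commands=[0,0,0.4,0,0,0,45,0,0,0,0,0,0,45,0,0,0,0,0,0,45],
)

```text
time_s: 25.0
tcp_pos: [524.4, 18.1, 46.2]
tcp_rot: [0.0, -0.02, 1.0, -0.0]
force: [-2.0, 0.6, 4.5]
opening: 56.9
finger_force: 43.7
```

Seated at TCP z = 46.2 (46 predicted) with about 5 N. I'll release, retreat and take a last look.

Call:
play_rows(
  commands=[0,0,-0.3,0,0,0,65,0,0,0,0,0,0,85,0,0,0,0,0,0,85,0,0,0,0,0,0,85,0,0,-8,0,0,0,85,0,0,-20,0,0,0,85,0,0,-30,0,0,0,85,0,0,-30,0,0,0,85],
)

```text
time_s: 25.67
tcp_pos: [523.2, 18.3, 134.6]
tcp_rot: [-0.001, -0.02, 1.0, 0.0]
force: [1.1, -0.5, 0.1]
opening: 84.9
finger_force: 0.0
```

Call:
play_rows(
  commands=[15,0,-10,0,0,0,85,30,0,-10,0,0,0,85,30,0,0,0,0,0,85,20,0,0,0,0,0,85,0,0,0,0,0,0,85,0,0,0,0,0,0,85],
)

```text
time_s: 26.17
tcp_pos: [428.8, 14.4, 154.5]
tcp_rot: [0.0, -0.02, 1.0, -0.0]
force: [1.4, -0.9, 0.5]
opening: 85.1
finger_force: 0.0
```

Run:
```python
from h import *
report();t=get_image("top")[:,:,::-1];s=get_image("side")[:,:,::-1]
f=lambda a:cv2.resize(a,(400,400),interpolation=cv2.INTER_CUBIC)
cv2.imwrite("pics/e.png",np.hstack([f(t[200:275,308:383]),f(s[205:285,290:370])]))
```

```text
t26.17 tcp [428.8  14.4 154.5] th-177.71 zax [ 0.001 -0.    -1.   ] F [ 1.4 -0.9  0.5] M [-0.02 -0.04  0.01] open85.1 q [-0.11  0.13 -0.45  0.99 -0.   -0.15]
```

View pics/e.png

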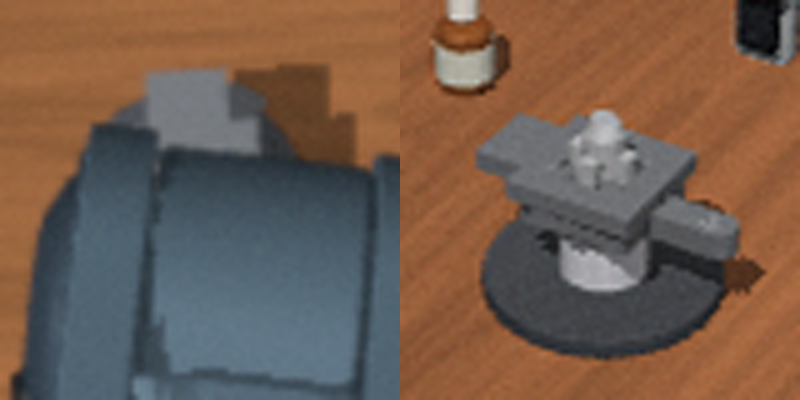

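The side view (right) shows both plates level and stacked on the hub. The large tab points left, over the fixed one, and the small tab points right, opposite it.

```bash
python3 -c "
from station import job;print(job.job_done())"
```

```text
the job is handed in; nothing more can be done
None
```

I handed the job in with both plates seated on the hub: the small tab points away from the stand's fixed tab and the large tab lies on its side. Neither needed more than about 5 N (the judge's verdict was not shown).

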